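# Count a seal check, then hold the hardness gauge on the round seal

### The job

Log a seal hardness check: swing the tally counter's sprung lever all the way to its stop and let it spring back home, then lift the hardness gauge out of its holder. Set the gauge's tip inside the ring printed on the round seal, with the gauge square to that sloping seal, and press gently until its sprung tip is about half-way in; the program finishes while the gauge is still held there like that. Do not touch the square seal with the gauge and leave everything else where it stands.

Things in the scene. Friction and masses are not known exactly. Their poses are not given: they have to be found in the camera images.
- lever_post (a point): Point on the axis of the upright black post (14 mm diameter, 36 mm tall) at the end of the tally counter's flat steel lever, 66 mm from its pivot; the post's top is 12 mm above this point, the top of the lever's arm 18 mm below it. The post stands outside the counter's box (grey, 70 x 86 mm, 40 mm tall, fixed); the space round it above the arm is clear.
- lever_pivot (a point): Point on the vertical axis of the lever, at the height of lever_post (67 mm above the desk), above the middle of the counter. Its axes are the counter's: x away from the robot at yaw 0, y to the left, z up.
- counter_lever (a joint): Angle of the counter's lever about the vertical axis through lever_pivot: 0 = home, pointing along the counter's +y; it grows counterclockwise seen from above, the post moving toward the counter's front (-x, the robot's side at yaw 0); 1.0 rad = stop. A spring pulls it home, with 1.3 N at the post at home, 3.1 N at the stop.
- gauge_grip (a point): Centre of the hardness gauge's grey grip block, 40 x 26 x 52 mm (its own x, y, z; flat sides 26 mm apart along y); a round white dial is on its -x side; z points up, along the gauge. A 16 mm wide knob stands 3 mm above its top. This point is 86 mm above the desk while the gauge is in its holder.
- gauge_tip (a point): Round end (8 mm diameter) of the gauge's sprung tip, on the gauge's axis; 68 mm below gauge_grip with the tip all the way out. z as gauge_grip.
- gauge_plunger (a joint): How far the gauge's sprung tip is pushed in: 0 = all the way out, 0.012 m = all the way in. It takes about 0.7 N to start and 0.45 N more for each mm (3.4 N half-way).
- round_seal_spot (a point): Centre of the ring (8 mm radius) printed on the round seal, on its upper surface about 46 mm above the desk. z is the seal's outward normal, leaning 25 degrees from vertical toward the stand's front (the robot's side at yaw 0); y runs level.
- square_seal_spot (a point): The same point on the other stand, which is alike but carries a square seal of 52 x 52 mm. Not to be touched.
- label_roll: Bystander: roll of labels standing on end, 67 mm in diameter, 45 mm tall; origin at the centre of its underside.
- beaker: Bystander: clear beaker, 70 mm in diameter, 90 mm tall; origin at the centre of its underside.
- cap_2: Bystander: screw cap, 31 mm in diameter, 20 mm tall; origin at the centre of its underside.
- jerry_cap: Bystander: large ribbed screw cap, 62 mm in diameter, 22 mm tall; origin at the centre of its underside.
- gauge: The whole gauge (0.15 kg); origin on its axis at the grip block's underside, 26 mm below gauge_grip. Below the block are a 22 mm barrel, 26 mm long, and the sprung tip. It hangs loosely: the block rests on its holder's top plate (70 x 70 mm, 60 mm above the desk, fixed), the barrel passes through a 27 mm hole. Lift it straight up 50 mm to clear.
- round_seal: The round seal: black rubber disc, 54 mm diameter, 4 mm thick, on the sloping 70 x 70 mm plate of a fixed stand (base 84 x 76 mm). Origin at the centre of its underside, 4 mm below round_seal_spot; z is its outward normal.
- square_seal: The square seal; origin at the centre of its underside, z its outward normal.
- boom_end (a point): End of the filling machine's thin boom, an obstacle: it stands over the left of the desk, 0.365 m above it. From here the boom runs back left to the machine, coming down to 0.27 m; from its clamp about 0.19 m to the left a level rod, 0.3 m above the desk, points toward the robot for 0.13 m. Keep the arm clear of them.
There are look-alikes about, which are no part of the job. There is more than one size of the gauge; the job needs the largest.

How it is judged:
By the outcome, as a careful person would: the job done as asked, in the order asked, and still so for the second after the job is handed in, while the arm keeps its last pose, push and grip.
It also fails if it takes over 69 s, if anything falls off the work surface, if the arm or the gripper's body presses on something with over 40 N, if the wrist force passes 120 N, or if a joint passes its speed limit or range.

### The arm

A 6-joint arm with a two-finger parallel gripper is mounted at the origin on a cart in front of the work surface, level with it; the furniture and walls round the work are solid. World frame = base frame: x ahead of the robot, y to its left, z up, the work surface at z = 0. Lengths are in mm, angles in rad, forces in N, time in s.
With the tool pointing down it reaches from about 400 to 825 mm from the base axis. Payload 7 kg.
Tool frame: the origin (TCP) lies at the very end of the fingers, on their centre line; the grasp point (between the pads) lies 19 mm behind it; z points along the fingers, y is the line along which they close (so a half turn about z gives the same grasp; the last joint's range is limited). The gripper opens to 88 mm and grips with 3 to 60 N. Pads are 19 mm wide; open, the fingers measure 130 mm over their backs; the gripper's body (78 mm by 193 mm) begins 47 mm behind the grasp point.
Start: joints at [-1.053, 0.359, 0.012, 0, -1.224, -0.288], TCP at [153.728, -657.239, 226.561] pointing down, gripper open.
Joint ranges: [-3.07, 3.07], [-1.43, 2.12], [-1.02, 1.25], [-3.03, 1.67], [-3.05, -0], [-3.03, 3.03]. Speed limits (rad/s): [2.39, 2.39, 3.01, 3.14, 3.14, 3.14].

### API

Orientations are given as a unit quaternion [x, y, z, w].
In Python, from plant import bot gives the robot as it stands. Calls block until the motion is done:
- bot.move_ptp(position, orientation): joint-space move of the TCP to a pose.
- bot.line_to(position, velocity=150, ori=None): straight line of the TCP; ori=None keeps the orientation; velocity is the mean speed in mm/s.
- bot.move_joints(angles): joint-space move.
- bot.move_gripper(opening, force=None): finger opening in mm; force is the grip in N (None keeps the last); returns when the fingers have stopped.
- bot.pause(seconds).
- bot.solve_ik(position, orientation): joint angles nearest the present ones, or None.
- bot.read_state(): the state.
- bot.camera(name): name is "side" or "top"; returns the picture (400x640x3 uint8, red, green, blue); there is no depth.
- bot.get_calibration(name): a dict with "fx", "fy", "cx", "cy" (pixels), "view" (4x4, takes a point from world to camera coordinates). Camera axes: x right, y up, looking along -z (the intrinsics and any distortion apply to the point x, -y, -z); pixel columns grow to the right and rows downward; lengths in mm; the calibration is good to about 2 mm. A picture is of the moment at which its call begins. get_calibration takes no time and is no camera call.
A pose or a line that the arm cannot do raises bot.Unreachable and nothing moves.
- bot.close_job(): hands the job in; it is judged then, once.
The state is a dict: "t": time; "joint_pos": joint angles; "qvel": joint speeds; "tau": joint torques, N m; "tcp_pos": TCP position; "eef_rot": TCP orientation; "contact_force": force on the tool from outside, world axes, zero at the start; "moment": the same for the moment, N m; "width": finger opening in mm; "finger_force": force on a finger pad.
Only numpy, scipy, OpenCV 4.12 (cv2) and the standard library are available. Lean on these libraries where they do the work, as an engineer would, in place of code of your own. Each camera call takes 0.05 s, during which the arm holds its last target. There are 200 camera calls.

## Working session

There is one attempt and no reset: what is moved stays moved. The work goes in short steps, each a Python script; the robot and the scene stay as the last script left them, time stands still between calls to the robot, and variables do not carry over. Pictures are saved under pics/ and viewed, at most 10 in all, crops included, and the job is handed in when it is done.

```bash
ls; mkdir -p pics
python3 - <<'E'
from plant import bot
import cv2
for n in("top","side"):
    im=bot.camera(n); cv2.imwrite(f"pics/{n}0.png",im[...,::-1]); c=bot.get_calibration(n); print(n,c)
s=bot.read_state(); print(s['t'],s['tcp_pos'],s['eef_rot'],s['width'])
E
```

```text
pics
top {'fx': 440.0448489656013, 'fy': 440.0448489656013, 'cx': 319.3278282283981, 'cy': 203.22724324720855, 'view': array([[-3.55945714e-02, -9.99361185e-01,  3.20130194e-03,
        -1.04481787e+02],
       [ 9.74551189e-01, -3.40011352e-02,  2.21571439e-01,
        -6.10396786e+02],
       [-2.21321048e-01,  1.10065730e-02,  9.75138887e-01,
        -1.19410397e+03],
       [ 0.00000000e+00,  0.00000000e+00,  0.00000000e+00,
         1.00000000e+00]])}
side {'fx': 390.2077469421122, 'fy': 390.2077469421122, 'cx': 318.42226818645065, 'cy': 200.01434529643902, 'view': array([[-9.43821720e-01, -3.29959213e-01, -1.80963488e-02,
         4.81526824e+02],
       [ 1.80164347e-01, -5.59707338e-01,  8.08868657e-01,
        -3.45736786e+02],
       [-2.77022325e-01,  7.60167490e-01,  5.87710828e-01,
        -8.08841794e+02],
       [ 0.00000000e+00,  0.00000000e+00,  0.00000000e+00,
         1.00000000e+00]])}
0.1 [ 153.61582954 -656.82957688  225.73254506] [-1.14586883e-01  9.93412955e-01  7.22932371e-04 -1.57928897e-04] 87.22664816748747
```

View pics/top0.png

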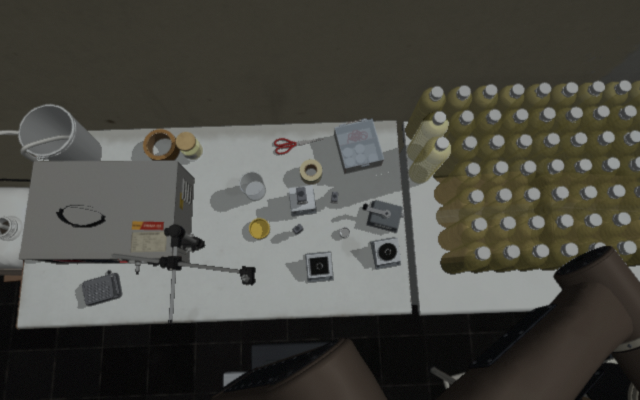

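View pics/side0.png

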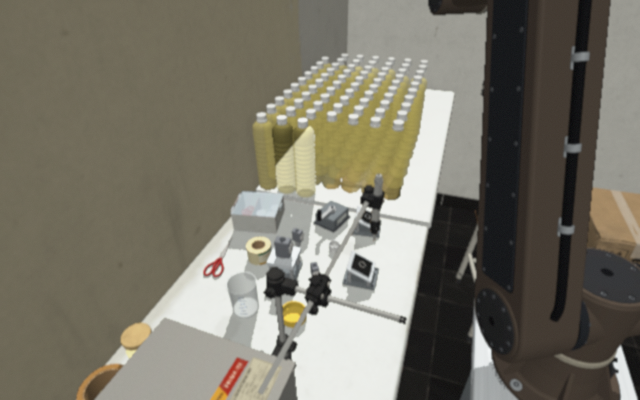

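The top view shows the square seal stand near (319,265), the round seal stand near (386,252), the counter near (382,215) with its lever post at about (367,206), and the gauge in its holder near (302,200). Two small grey look-alikes stand near (334,197) and (297,229). I'll enlarge this area.

Run:
```python
import cv2
a=cv2.imread("pics/top0.png")[170:290,270:410]; cv2.imwrite("pics/c1.png",cv2.resize(a,None,fx=5,fy=5,interpolation=cv2.INTER_CUBIC)[:600])
b=cv2.imread("pics/side0.png")[170:300,230:400]; cv2.imwrite("pics/c2.png",cv2.resize(b,None,fx=4.6,fy=4.6,interpolation=cv2.INTER_CUBIC)[:600])
```

```text
(no output)
```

View pics/c1.png

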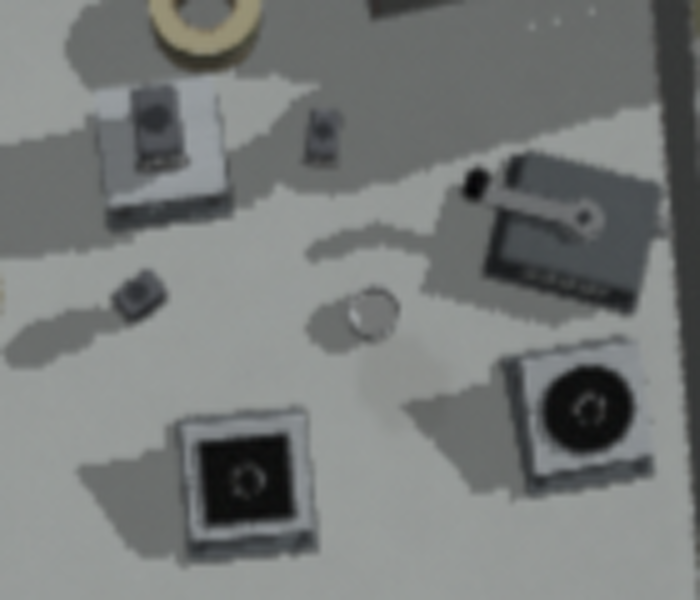

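View pics/c2.png

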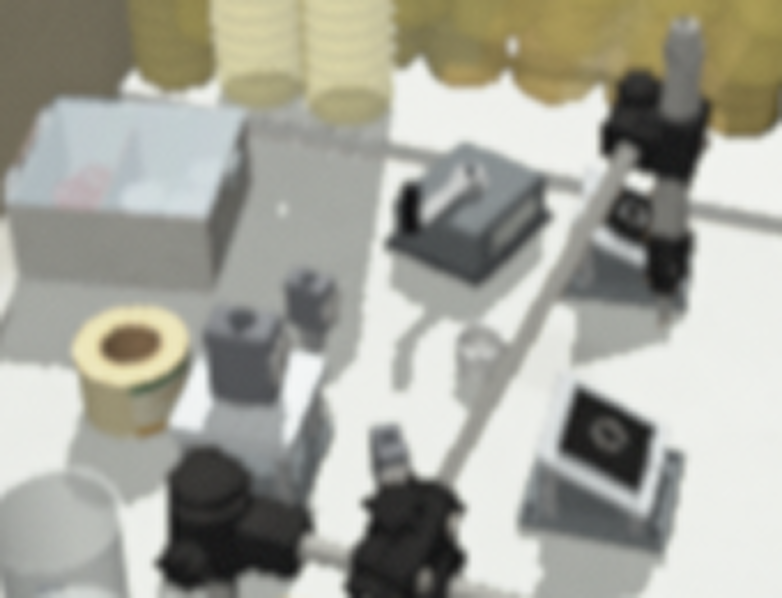

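Candidates for the gauge: (301,194) in the holder, (334,197) and (297,229), both smaller and standing free. The one at (301,194) is the largest and the only one in the 70 mm holder, so it is the job's gauge; the enlarged crops confirm this. The round seal is at about (388,252), the square one at (319,266), the lever post at (365,207) and the pivot at (387,213).

```bash
cat > h.py <<'E'
import numpy as np, cv2
from scipy.spatial.transform import Rotation as R
def ray(cal,uv):
    V=cal['view']; d=np.array([(uv[0]-cal['cx'])/cal['fx'],-(uv[1]-cal['cy'])/cal['fy'],-1.])
    return -V[:3,:3].T@V[:3,3], V[:3,:3].T@d
def onz(cal,uv,z):
    o,d=ray(cal,uv); return o+d*(z-o[2])/d[2]
def tri(c1,u1,c2,u2):
    A=[];b=[]
    for c,u in((c1,u1),(c2,u2)):
        o,d=ray(c,u); d=d/np.linalg.norm(d); P=np.eye(3)-np.outer(d,d); A.append(P);b.append(P@o)
    A=np.vstack(A);b=np.hstack(b); x=np.linalg.lstsq(A,b,rcond=None)[0]; return x,np.linalg.norm(A@x-b)
def down(yaw,tilt=None): # tool z down, tool x at world yaw
    return R.from_matrix(np.array([[np.cos(yaw),np.sin(yaw),0],[np.sin(yaw),-np.cos(yaw),0],[0,0,-1]]).reshape(3,3))
E
python3 - <<'E'
from plant import bot
from h import *
T=bot.get_calibration("top");S=bot.get_calibration("side")
a=lambda u,v:((u+.5)/5-.5+270,(v+.5)/5-.5+170)
b=lambda u,v:((u+.5)/4.6-.5+230,(v+.5)/4.6-.5+170)
pr=lambda n,p:print(n,np.round(p,1))
im=cv2.imread("pics/top0.png"); g=im.max(2)
for name,(u,v) in dict(round=(388,252),square=(319,266)).items():
    m=np.zeros_like(g); m[v-14:v+14,u-14:u+14]=(g<70)[v-14:v+14,u-14:u+14]
    cs=max(cv2.findContours(m,0,2)[0],key=cv2.contourArea); h=cv2.convexHull(cs)
    print(name,cv2.fitEllipse(cs),cv2.minAreaRect(h)); pr(name,onz(T,cv2.fitEllipse(cs)[0],46))
pr('rspot',onz(T,a(590,409),46)); pr('sqspot',onz(T,a(248,482),46))
pr('sq tri',tri(T,a(248,482),S,b(608,435)))
pr('round tri',tri(T,a(590,409),S,b(634,214)))
pr('plateTL..',[onz(T,a(*p),z) for p,z in(((517,360),57),((634,340),57),((653,460),28),((530,478),28))])
pr('post',onz(T,a(476,182),79)); pr('pivot',onz(T,a(586,217),50)); 
pr('post tri',tri(T,a(476,178),S,b(410,188)))
pr('knob z115',onz(T,a(157,117),115)); pr('knob tri',tri(T,a(157,117),S,b(240,318)))
pr('block top corners',[onz(T,a(*p),112) for p in((135,88),(179,88),(181,157),(136,157))])
pr('holder',[onz(T,a(*p),60) for p in((95,93),(219,80),(232,192),(107,208))])
pr('counter top',[onz(T,a(*p),40) for p in((520,153),(660,185),(635,293),(492,262))])
pr('boom',onz(T,(250,275),365))
E
```

```text
round ((387.0248718261719, 251.48123168945312), (16.368850708007812, 17.663009643554688), 64.02967834472656) ((387.00006103515625, 251.50003051757812), (16.26345443725586, 17.677669525146484), 45.0)
round [ 463.7 -314.2   46. ]
square ((319.2998046875, 265.2993469238281), (18.528430938720703, 22.890901565551758), 87.59526824951172) ((318.7034606933594, 265.44140625), (16.775188446044922, 17.771732330322266), 85.2363510131836)
square [ 431.3 -119.7   46. ]
rspot [ 463.8 -315.8   46. ]
sqspot [ 429.4 -119.3   46. ]Traceback (most recent call last):
  File "<stdin>", line 13, in <module>
  File "<stdin>", line 6, in <lambda>
    return _wrapfunc(a, 'round', decimals=decimals, out=out)
    return _wrapit(obj, method, *args, **kwds)
    conv = _array_converter(obj)
ValueError: setting an array element with a sequence. The requested array has an inhomogeneous shape after 1 dimensions. The detected shape was (2,) + inhomogeneous part.
```

Run:
```python
from plant import bot
from h import *
T=bot.get_calibration("top");S=bot.get_calibration("side")
a=lambda u,v:((u+.5)/5-.5+270,(v+.5)/5-.5+170)
b=lambda u,v:((u+.5)/4.6-.5+230,(v+.5)/4.6-.5+170)
def pr(n,p):
    if isinstance(p,tuple): p=np.append(*p)
    print(n,np.round(p,1).tolist())
pr('sq tri',tri(T,a(248,482),S,b(608,435)))
pr('round tri',tri(T,a(590,409),S,b(634,214)))
pr('plateTL..',[onz(T,a(*p),z) for p,z in(((517,360),57),((634,340),57),((653,460),28),((530,478),28))])
pr('post',onz(T,a(476,182),79)); pr('pivot',onz(T,a(586,217),50)); 
pr('post tri',tri(T,a(476,178),S,b(410,188)))
pr('knob z115',onz(T,a(157,117),115)); pr('knob tri',tri(T,a(157,117),S,b(240,318)))
pr('block top corners',[onz(T,a(*p),112) for p in((135,88),(179,88),(181,157),(136,157))])
pr('holder',[onz(T,a(*p),60) for p in((95,93),(219,80),(232,192),(107,208))])
pr('counter top',[onz(T,a(*p),40) for p in((520,153),(660,185),(635,293),(492,262))])
pr('boom',onz(T,(250,275),365))
s=bot.solve_ik([560,-120,250],down(0).as_quat());print(s, bot.solve_ik([560,-120,250],down(np.pi).as_quat()))
```

```text
sq tri [431.7, -119.0, 46.8, 3.4]
round tri [465.1, -315.6, 46.4, 1.9]
plateTL.. [[491.9, -274.5, 57.0], [501.0, -341.8, 57.0], [435.2, -353.0, 28.0], [427.4, -281.5, 28.0]]
post [591.4, -254.7, 79.0]
pivot [574.7, -320.6, 50.0]
post tri [594.8, -254.2, 81.5, 2.3]
knob z115 [626.7, -75.6, 115.0]
knob tri [628.7, -75.1, 115.6, 3.1]
block top corners [[644.6, -63.7, 112.0], [643.7, -88.2, 112.0], [604.1, -88.2, 112.0], [605.0, -63.3, 112.0]]
holder [[656.3, -38.2, 60.0], [661.6, -110.6, 60.0], [594.5, -115.9, 60.0], [587.6, -43.7, 60.0]]
counter top [[616.4, -286.2, 40.0], [594.3, -367.0, 40.0], [530.8, -347.6, 40.0], [551.9, -265.8, 40.0]]
boom [389.7, 28.4, 365.0]
[ 0.13040293  0.17652245 -0.18277698  0.         -1.21149689  1.4403934 ] [ 0.13040293  0.17652245 -0.18277698  0.         -1.21149689 -1.70119926]
```

```bash
cat >> h.py <<'E'
PIV=np.array([574.5,-319.2]); PSI=np.radians(-15.3)
def post(th): a=PSI+th; return PIV+66*np.array([-np.sin(a),np.cos(a)])
am=PSI+.5; TM=np.array([-np.cos(am),-np.sin(am)])
E
python3 - <<'E'
from plant import bot
from h import *
T=bot.get_calibration("top");S=bot.get_calibration("side")
print('boomend',tri(T,(248,273),S,(372,197)))
print(post(0),post(1),TM)
s=bot.read_state(); p=np.array(s['tcp_pos'])
bot.line_to([p[0],p[1],430],velocity=250)
ys=[np.pi/2+am,am-np.pi/2]
qs=[bot.solve_ik([*post(0),430],down(y).as_quat()) for y in ys]; print(qs)
i=int(np.argmin([abs(q[5]) for q in qs])); print(i)
bot.move_joints(qs[i])
bot.move_gripper(34,10)
bot.line_to([*post(0),100],velocity=200)
s=bot.read_state();print(s['t'],s['tcp_pos'],s['width'],s['contact_force'])
for n in("top","side"): cv2.imwrite(f"pics/{n}1.png",bot.camera(n)[...,::-1])
a=cv2.imread("pics/top1.png")[170:270,310:430]; b=cv2.imread("pics/side1.png")[120:270,270:390]
cv2.imwrite("pics/c3.png",np.hstack([cv2.resize(a,(400,333),interpolation=2),cv2.resize(b,(400,500),interpolation=2)[:333]]) if 0 else np.hstack([cv2.resize(a,(400,500),interpolation=2),cv2.resize(b,(400,500),interpolation=2)]))
E
```

```text
boomend (array([393.59055571,  32.06733287, 368.45469526]), np.float64(0.2148000058689656))
[ 591.9156213  -255.53921038] [ 530.34099301 -270.14918857] [-0.97298625 -0.23086307]
[array([-0.10547904,  0.25669542,  0.31573074,  0.        , -1.62983165,
       -2.80314899]), array([-0.10547904,  0.25669542,  0.31573074,  0.        , -1.62983165,
        0.33844367])]
1
6.025 [ 592.56806959 -255.69421334  101.09210318] 33.748081036447374 [-0.47361462 -0.29842722  0.61561026]
```

View pics/c3.png

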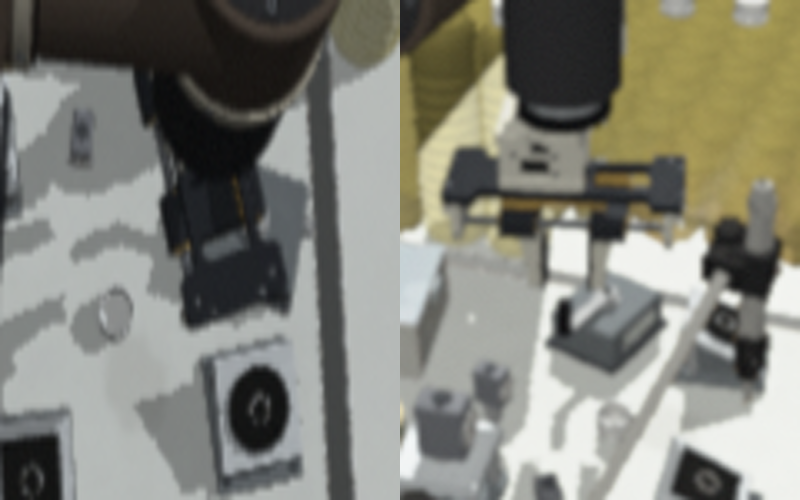

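The post sits midway between the fingertips in the side view (post at crop (563,318), fingertips at (540,270) and (597,290)). I'll go down and swing.

Run:
```python
from plant import bot
from h import *
f=lambda:(lambda s:(np.round(np.array(s['contact_force'])-f0,1).tolist(),round(s['t'],1)))(bot.read_state())
f0=np.array(bot.read_state()['contact_force'])
Z=59
bot.line_to([*post(0),Z],velocity=120); print(f())
if abs(np.array(f()[0])).max()<6:
    for th in(0,.25,.5,.75,.95):
        bot.line_to([*(post(th)+10*TM),Z],velocity=80); print(th,f())
    for k in range(1,9):
        p=post(.95)+10*TM; t=np.array([-np.cos(PSI+.98),-np.sin(PSI+.98)])
        bot.line_to([*(p+1.5*k*t),Z],velocity=40); r=f(); print(k,r)
        if -np.dot(r[0][:2],t)>9: break
    bot.pause(.3); print(f(),bot.read_state()['tcp_pos'])
    for n in("top","side"): cv2.imwrite(f"pics/{n}2.png",bot.camera(n)[...,::-1])
```

```text
([0.1, -0.3, -1.4], 6.6)
0 ([1.9, 1.0, -2.4], 6.9)
0.25 ([1.8, 2.0, 0.8], 7.2)
0.5 ([3.0, 2.2, -0.6], 7.6)
0.75 ([3.5, 1.1, -1.6], 8.0)
0.95 ([5.1, 3.4, -2.9], 8.3)
1 ([7.5, 6.5, -3.1], 8.5)
([7.0, 6.8, -3.0], 8.8) [ 523.96741679 -270.33997818   59.05935702]
```

Run:
```python
import cv2,numpy as np
a=cv2.imread("pics/side2.png"); b=cv2.imread("pics/top2.png")
cv2.imwrite("pics/c4.png",np.vstack([cv2.resize(a[130:270,260:480],(640,407)) ,cv2.resize(b[150:400,200:600],(640,400))])[:800]) if 0 else None
x=cv2.resize(a[150:270,280:400],(400,400),interpolation=2); y=cv2.resize(b,None,fx=.625,fy=.625)[:,:]
z=np.zeros((400,800,3),np.uint8); z[:,:400]=x; z[:y.shape[0],400:]=y; cv2.imwrite("pics/c4.png",z)
```

```text
(no output)
```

View pics/c4.png

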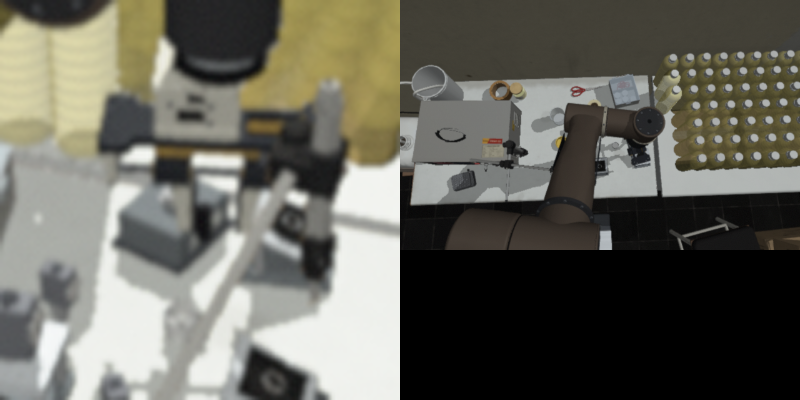

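The side crop shows the lever swung round, with the post between the fingers. The arm passes well above the boom in the reduced top view. The post estimate is about 0.94 rad, so I'll push a little harder to be sure of the stop, then return.

Run:
```python
from plant import bot
from h import *
f0=np.array([-.5,-.3,.6])
def f():
    s=bot.read_state(); return np.round(np.array(s['contact_force'])-f0,1).tolist(),round(s['t'],1),np.round(s['tcp_pos'],1).tolist()
Z=59; p0=np.array([*(post(.95)+10*TM)]); t=np.array([-np.cos(PSI+.98),-np.sin(PSI+.98)])
for k in range(2,9):
    bot.line_to([*(p0+1.5*k*t),Z],velocity=40); r=f(); print(k,r)
    if -np.dot(r[0][:2],t)>22: break
bot.pause(.2); print(f())
for th in(.9,.65,.4,.2,0):
    bot.line_to([*(post(th)+10*TM),Z],velocity=90); print(th,f())
bot.line_to([*post(0),Z],velocity=60); bot.pause(.5); print(f())
bot.line_to([*post(0),250],velocity=200)
cv2.imwrite("pics/side3.png",bot.camera("side")[...,::-1])
a=lambda n:cv2.imread(n)[190:250,300:370].astype(int)
d=abs(a("pics/side3.png")-a("pics/side0.png")).max(2); ys,xs=np.where(d>50); print(len(xs), xs.mean()+300 if len(xs) else 0, ys.mean()+190 if len(xs) else 0)
y=0
g=np.array([626.5,-75.7])
for yy in(0,np.pi): print(bot.solve_ik([*g,250],down(yy).as_quat()),bot.solve_ik([*g,71],down(yy).as_quat()))
n=np.array([-np.sin(np.radians(25))*np.cos(.13),-np.sin(np.radians(25))*np.sin(.13),np.cos(np.radians(25))])
for off in(0,np.pi):
  z=-n; yv=np.array([-np.sin(.13),np.cos(.13),0])*(-1 if off==0 else 1); M=np.c_[np.cross(yv,z),yv,z]
  for d in (50,150): print(off,bot.solve_ik(np.array([464.5,-315.5,46])+n*d,R.from_matrix(M).as_quat()))
```

```text
2 ([10.5, 11.3, -3.5], 9.2, [523.7, -270.6, 59.1])
3 ([13.7, 14.6, -3.6], 9.4, [523.6, -271.0, 59.2])
4 ([15.1, 17.1, -5.3], 9.7, [523.4, -271.6, 59.3])
([15.3, 18.7, -5.5], 9.9, [523.4, -271.6, 59.3])
0.9 ([3.4, 1.8, 2.2], 10.1, [527.0, -267.9, 59.2])
0.65 ([3.6, -0.7, 1.5], 10.5, [541.0, -260.2, 59.1])
0.4 ([2.3, 0.2, 0.9], 10.8, [556.8, -255.9, 58.8])
0.2 ([1.6, 1.7, 1.0], 11.1, [569.6, -255.5, 58.8])
0 ([2.3, 0.5, 0.9], 11.4, [582.4, -257.8, 58.8])
([0.7, 1.0, -0.5], 12.2, [591.8, -255.6, 59.1])
0 0 0
[ 0.18857284  0.27357273 -0.05588061  0.         -1.24134298  1.38222349] [ 0.18857284  0.42219868 -0.27744406  0.         -0.87115359  1.38222349]
[ 0.18857284  0.27357273 -0.05588061  0.         -1.24134298 -1.75936917] [ 0.18857284  0.42219868 -0.27744406  0.         -0.87115359 -1.75936917]
0 [-0.47270011  0.16944339 -0.5115023  -0.45879599 -0.57156411  2.52216055]
0 [-0.51883733  0.00470947 -0.4739257  -0.37468253 -0.77229352  2.44754157]
3.141592653589793 [-0.47270011  0.16944339 -0.5115023  -0.45879599 -0.57156411 -0.61943211]
3.141592653589793 [-0.51883733  0.00470947 -0.4739257  -0.37468253 -0.77229352 -0.69405108]
```

The stop was clear: force rose to 24 N with no further motion. On release the post is back home, with no pixel change from the start picture. Now the gauge.

```bash
cat > look.py <<'E'
from plant import bot
from h import *
def look(tag,p,w=45):
    out=[]
    for n in("top","side"):
        im=bot.camera(n); cv2.imwrite(f"pics/{n}_{tag}.png",im[...,::-1]); c=bot.get_calibration(n)
        q=c['view']@np.append(p,1); u=int(c['cx']+c['fx']*q[0]/-q[2]); v=int(c['cy']-c['fy']*q[1]/-q[2])
        u=np.clip(u,w,639-w);v=np.clip(v,w,399-w)
        print(n,'crop origin',u-w,v-w,'scale',400/(2*w)); out.append(cv2.resize(im[v-w:v+w,u-w:u+w,::-1],(400,400),interpolation=2))
    cv2.imwrite(f"pics/crop_{tag}.png",np.hstack(out))
E
python3 - <<'E'
from look import *
g=np.array([626.5,-75.7])
q=down(np.pi-.01).as_quat()
bot.move_ptp([*g,250],q); bot.move_gripper(56,30)
bot.line_to([*g,130],velocity=200)
s=bot.read_state();print(s['t'],s['tcp_pos'],s['contact_force'])
look('g',[*g,100])
E
```

```text
16.575 [627.30930481 -75.70888795 131.02998352] [-0.18594137 -0.25259747  0.52391081]
top crop origin 256 149 scale 4.444444444444445
side crop origin 238 198 scale 4.444444444444445
```

View pics/crop_g.png

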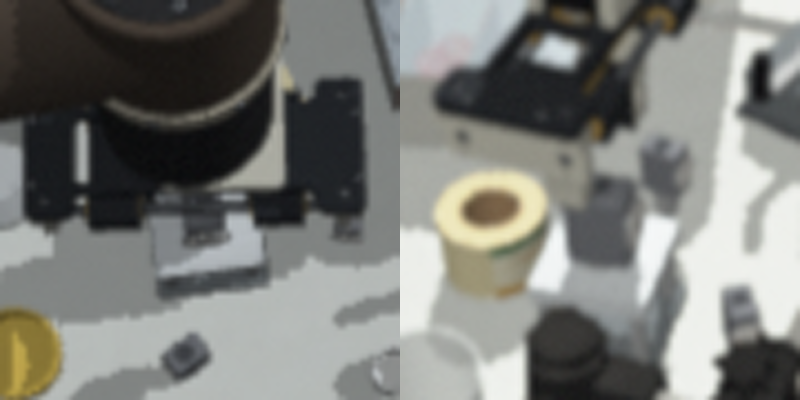

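The fingers straddle the grip block (top crop (205,225)) evenly, so I'll go down, grip and lift.

Run:
```python
from look import *
g=[626.5,-75.7]
bot.line_to([*g,69],velocity=100)
s=bot.read_state();print(s['tcp_pos'],np.round(s['contact_force'],1))
bot.move_gripper(20,40); bot.pause(.3)
s=bot.read_state();print(s['width'],s['finger_force'],s['tcp_pos'],np.round(s['contact_force'],1))
bot.line_to([*g,95],velocity=60); bot.line_to([*g,240],velocity=150); bot.pause(.3)
s=bot.read_state();print(s['t'],s['width'],s['finger_force'],s['tcp_pos'],np.round(s['contact_force'],1))
look('l',[*g,205],40)
```

```text
[626.99231261 -75.72325006  69.51147534] [ 0.3  0.5 -0.1]
26.906498344583923 37.64041621237993 [626.63232159 -75.68530559  69.26202852] [-0.5  1.1  4. ]
20.325 26.890694054669776 37.7057232381776 [626.34750584 -75.73433124 239.42330913] [-0.4  0.2 -0.7]
top crop origin 259 144 scale 5.0
side crop origin 240 170 scale 5.0
```

View pics/crop_l.png

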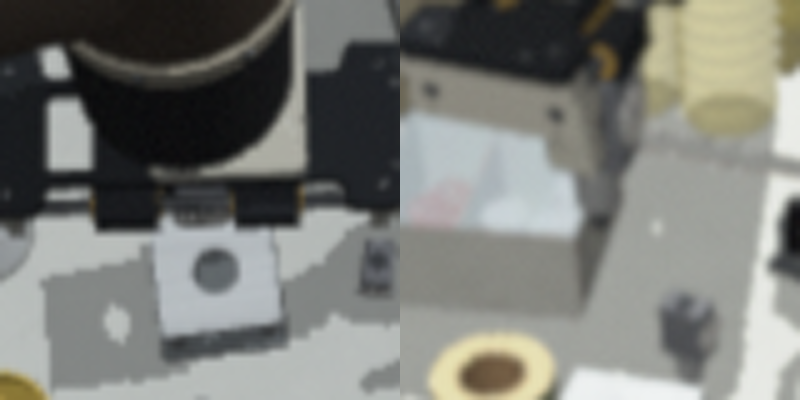

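The holder is empty, with its hole at top crop (215,270). The gauge hangs from the gripper with its tip at side crop (597,218). I'll check the tip offset and move to a standoff over the round seal.

```bash
cat >> h.py <<'E'
YW=np.radians(7.5); TL=np.radians(25)
N=np.array([-np.sin(TL)*np.cos(YW),-np.sin(TL)*np.sin(YW),np.cos(TL)])
yv=np.array([-np.sin(YW),np.cos(YW),0]); XV=np.cross(yv,N); QS=R.from_matrix(np.c_[np.cross(yv,-N),yv,-N]).as_quat()
SPOT=np.array([464.5,-315.5,46.]); L=51.3
def px(c,p):
    q=c['view']@np.append(p,1); return np.array([c['cx']+c['fx']*q[0]/-q[2],c['cy']-c['fy']*q[1]/-q[2]])
E
python3 - <<'E'
from look import *
T=bot.get_calibration("top");S=bot.get_calibration("side")
print('hole',onz(T,(301.7,197.7),60)); print('tip exp',px(S,[626.3,-75.7,188]))
j=bot.solve_ik(SPOT+N*(L+60),QS); print(j)
bot.move_ptp(SPOT+N*(L+60),QS); bot.line_to(SPOT+N*(L+12),velocity=100); bot.pause(.3)
s=bot.read_state(); M=R.from_quat(s['eef_rot']).as_matrix(); tip=np.array(s['tcp_pos'])+M[:,2]*L
print(s['t'],tip,'local',(tip-SPOT)@np.c_[XV,yv,N],np.round(s['contact_force'],1)); print(px(T,tip),px(S,tip),px(T,SPOT),px(S,SPOT))
look('s',SPOT,30)
E
```

```text
hole [626.49276279 -75.55894835  60.        ]
tip exp [281.46996091 216.162947  ]
[-0.49901183  0.06432611 -0.49545331 -0.40133858 -0.69096056 -0.67087821]
22.65 [ 459.59892593 -316.34262885   57.51484704] local [ 0.36282357 -0.19570151 12.53604055] [-0.3  0.1 -1.1]
[388.52040125 252.42513514] [370.00920344 213.45072902] [387.47311601 251.17321319] [368.08079028 216.38323241]
top crop origin 357 221 scale 6.666666666666667
side crop origin 338 186 scale 6.666666666666667
```

View pics/crop_s.png

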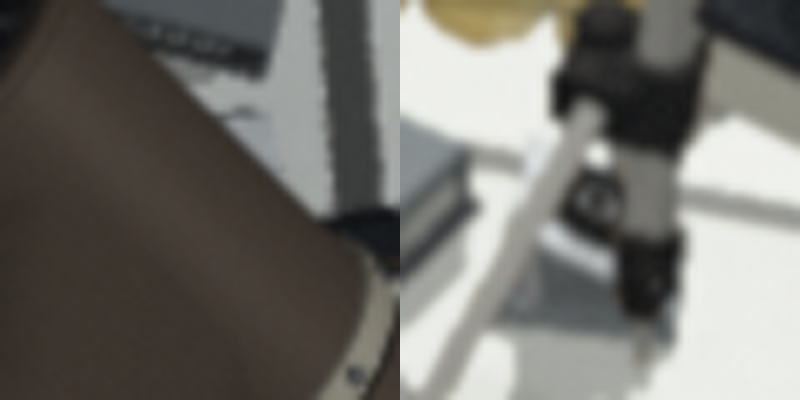

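The ring shows in the side crop at (598,198), which agrees with my spot to under 1 px. The tip itself is hidden behind the boom clamp. I'll check the gauge's in-hand pose numerically from the earlier lifted picture.

Run:
```python
from look import *
T=bot.get_calibration("top");S=bot.get_calibration("side")
b=lambda u,v:np.array(((u+.5)/4.6-.5+230,(v+.5)/4.6-.5+170))
print('knob seen-exp',b(240,318)-px(S,[626.5,-75.7,115]),'sq',b(608,435)-px(S,[430.5,-119.5,46]))
for z in(188,200,214): print(z,px(S,[626.3,-75.7,z]))
im=cv2.imread("pics/side_l.png").max(2); print(im[194:222,268:294])
```

```text
knob seen-exp [-1.77427514 -0.39176441] sq [-1.41133386 -0.38941905]
188 [281.46996091 216.162947  ]
200 [281.09554149 212.18001251]
214 [280.65141684 207.45557977]
[[136 131 116 106 116 131 139 133 121 108  97  84  70  76  86  97 114 119
  116 116 129 148 161 164 164 165]
 [138 137 131 126 130 138 138 133 124 112 100  85  72  77  86  95 112 117
  116 118 132 151 162 165 160 162]
 [143 139 132 129 134 139 139 137 127 115 103  91  78  79  84  92 106 113
  115 119 133 149 156 156 151 154]
 [157 139 131 128 132 137 137 136 130 117 104  93  82  80  85  88  99 108
  110 116 132 145 149 147 144 148]
 [172 142 127 125 130 135 136 136 131 120 107  96  87  81  83  85  89  97
  101 110 129 141 146 145 143 146]
 [180 147 129 129 128 132 135 134 131 123 111 101  89  84  83  82  80  83
   91 109 132 144 147 147 147 147]
 [183 154 135 131 132 132 133 133 132 126 115 102  92  81  80  80  78  76
   92 121 143 151 152 151 150 154]
 [187 161 141 135 134 135 134 133 134 127 116 103  92  81  80  80  75  77
  106 139 155 157 159 157 157 158]
 [192 173 151 140 136 136 135 134 136 131 120 103  88  81  83  
[... 1417 characters left out ...]
46 159 161
  161 160 161 165 181 193 177 163]
 [185 186 188 191 193 192 177 142 105  92  88  84  83 101 130 153 160 161
  161 160 162 164 176 185 173 163]
 [156 158 161 162 165 165 150 122  97  92  94  92  95 111 141 158 161 162
  162 161 162 161 165 169 165 161]
 [139 140 140 142 142 142 130 107  93  92  94  95  99 121 147 160 163 162
  163 161 162 162 162 163 161 161]
 [136 135 135 134 134 132 123 105  92  91  94  96 107 133 153 162 162 163
  162 161 163 162 162 162 162 162]
 [136 135 135 134 133 132 123 106  93  90  93  96 115 142 158 163 163 162
  163 162 161 162 162 161 162 160]
 [135 135 134 133 134 131 125 110  94  90  91 100 123 150 161 164 162 162
  162 162 163 163 162 162 162 162]]
```

With the side camera's local bias (about −1.6 px in u), the tip in hand sits where expected. The clamp hides it at the seal, so I'll shift it toward the robot, where the side camera sees it against the white desk. There I can compare the tip with the ring directly.

Run:
```python
from look import *
S=bot.get_calibration("side")
bot.line_to(SPOT+N*(L+40),velocity=120); bot.line_to(SPOT+N*(L+28)-52*XV,velocity=120); bot.pause(.3)
s=bot.read_state(); M=R.from_quat(s['eef_rot']).as_matrix(); tip=np.array(s['tcp_pos'])+M[:,2]*L
print(s['t'],tip,(tip-SPOT)@np.c_[XV,yv,N],s['contact_force']); print('tip',px(S,tip),'barrel end',px(S,tip+16*N),'block bottom',px(S,tip+42*N),'ring',px(S,SPOT))
look('v',tip,30)
o=cv2.imread('pics/crop_v.png')[:,400:]; cv2.imwrite('pics/crop_v2.png',cv2.resize(o,(600,600)))
```

```text
24.025 [ 406.60097793 -323.15302539   49.77207613] [-5.13365903e+01 -3.02138173e-02  2.81006707e+01] [-0.04327851 -0.24794398 -1.82136717]
tip [388.20581481 217.6241302 ] barrel end [391.0048184  213.96566198] block bottom [395.65740316 207.88445023] ring [368.08079028 216.38323241]
top crop origin 361 241 scale 6.666666666666667
side crop origin 358 187 scale 6.666666666666667
```

View pics/crop_v2.png

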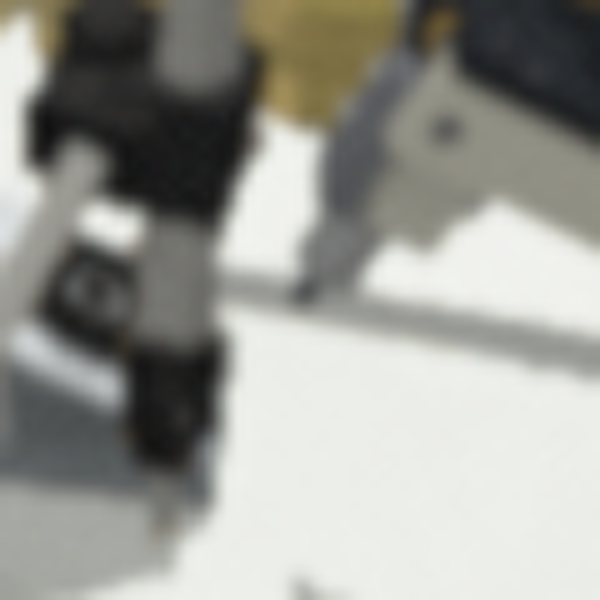

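The tip shows at crop (303,298), i.e. px (388.2,216.8), and the ring at (96,290), i.e. px (367.5,216.0). Their difference matches the prediction to about 0.6 px (roughly 1 mm), so I'll correct 0.7 mm uphill and approach while logging force.

```bash
cat > press.py <<'E'
from look import *
SP=SPOT+0.7*XV
def meas():
    bot.pause(.15); F=[];D=[]
    for _ in range(4):
        s=bot.read_state(); M=R.from_quat(s['eef_rot']).as_matrix(); F.append(s['contact_force']); D.append(np.array(s['tcp_pos'])+M[:,2]*L); bot.pause(.03)
    d=(np.mean(D,0)-SP)@np.c_[XV,yv,N]; f=np.mean(F,0)@np.c_[XV,yv,N]; return np.round(d,2),np.round(f,2),round(s['t'],1),np.degrees(np.arccos(-M[:,2]@N)).round(2)
E
python3 - <<'E'
from press import *
bot.line_to(SP+N*(L+35),velocity=120); bot.line_to(SP+N*(L+6),velocity=60)
for d in(6,4,3,2,1,0,-1,-2,-3):
    bot.line_to(SP+N*(L+d),velocity=20); print(d,*meas())
E
```

```text
6 [ 0.13 -0.05  6.18] [-0.76  0.22 -0.99] 25.9 0.01
4 [-0.01 -0.02  3.99] [-0.52  0.02 -1.36] 26.4 0.0
3 [ 0.01 -0.01  3.01] [-0.49  0.03 -1.26] 26.9 0.0
2 [ 0.02 -0.01  2.01] [-0.75  0.2  -1.27] 27.4 0.0
1 [-0.    0.    0.99] [-0.37  0.06 -1.34] 28.0 0.0
0 [ 0.01 -0.03  0.01] [-0.05  0.1  -1.03] 28.5 0.0
-1 [ 0.05 -0.04 -0.99] [-0.64 -0.23 -0.65] 29.1 0.0
-2 [ 0.03 -0.03 -1.97] [-0.09 -0.27 -0.6 ] 29.6 0.01
-3 [ 0.01 -0.02 -2.99] [-0.33 -0.42  0.51] 30.1 0.0
```

Run:
```python
from press import *
for d in(-4,-5,-6,-6.5):
    bot.line_to(SP+N*(L+d),velocity=20); m=meas(); print(d,*m,'net',m[1][2]+1.28,'p',(m[1][2]+1.28-.7)/.45)
m=meas();print(*m); print(bot.read_state()['width'])
```

```text
-4 [ 0.02 -0.02 -3.99] [-0.28 -0.28  1.16] 30.6 0.0 net 2.44 p 3.8666666666666667
-5 [ 0.02 -0.02 -4.98] [-0.61  0.14  1.35] 31.2 0.0 net 2.63 p 4.288888888888889
-6 [ 0.02 -0.03 -5.98] [-0.59 -0.37  1.32] 31.7 0.0 net 2.6 p 4.222222222222222
-6.5 [ 0.02 -0.02 -6.5 ] [-0.56 -0.16  1.83] 32.2 0.0 net 3.1100000000000003 p 5.355555555555556
[ 0.01 -0.01 -6.49] [ 0.02 -0.31  1.76] 32.5 0.0
27.101517499453042
```

Run:
```python
from press import *
bot.line_to(SP+N*(L-6.9),velocity=20); bot.pause(.5)
print(np.mean([meas()[1] for _ in range(4)],0),*meas()); bot.close_job()
```

```text
[-0.3525 -0.42    2.145 ] [ 0.01 -0.   -6.91] [-0.17 -0.09  2.35] 34.7 0.0
the job is handed in; nothing more can be done
```

I handed the job in at about 35 s: the lever went to its stop and sprang back home, and the gauge is held square on the round seal, pressed about 6 mm in (3.4 N); its final spot in the ring rests on measurements, since neither camera could see it.

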